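# Draw the safety bolt of a remedy chest

### The job

Unbolt the remedy chest: press the long spring catch bar on its lid down with one fingertip and, keeping it held down, push the bolt's upright thumb plate with the other fingertip until the bolt is fully drawn out of its keeper. Then let the catch spring up again so that it locks the bolt open, and move clear. Only press and push with the fingers: do not pick up, shift or knock over the mortar, bottles and other things standing on the chest and around it.

Things in the scene. Friction and masses are not known exactly. Their poses are not given: they have to be found in the camera images.
- chest: Low wooden chest, fixed, 206 x 320 x 90 mm high, two-leaf lid (top z = 90). Origin: centre of underside; x along its short side, away from the robot at yaw 0 (yaw within 0.3 rad), y along its long side. 'Chest' coordinates below are in this frame, mm. On the lid a sliding bolt and, beside it, a spring catch, both lying along y. The chest stands left or right of the middle.
- bolt_bar (a point): The bolt's round steel bar, 12 mm thick (top at z = 112), runs along chest x = +33 through low steel bridges (30 mm wide, tops at z = 116) at y = -78 (the keeper, on the other lid leaf), -30 and +113. This point: on the bar's axis at chest y = -80, z = 106, inside the keeper, when the bolt is shut.
- bolt_slide (a joint): Bolt travel, m: 0 shut, 0.050 fully drawn (stop); grows towards chest +y. Friction about 3 N, no spring. Catch up: it moves 2 mm at most, as its 3 teeth, 15 mm apart, meet the catch's tongue; a catch let up on the way jams the bolt between two teeth. From 0.044 on all teeth are past and the catch, let go, springs up and locks the bolt open. Starts at 0 to 0.0015.
- catch (a joint): How far the spring catch is pressed down, m: 0 = up, 0.010 = at its lower stop. It needs about 3 N to start and 6.5 N at the stop (350 N/m). The tongue is clear of the bolt's teeth from 0.0055 on. It springs up by itself when let go.
- press_bar: The catch's press bar, a flat steel bar 30 mm wide (chest x), 120 mm long (chest y) and 6 mm thick, moving straight down when pressed anywhere on it. Centre line at chest x = -33, from y = -37 to +83. Origin at the centre of its underside, axes as the chest's.
- bar_top (a point): Centre of the top face of the press bar: chest x -33, y +23, z 128 when up (118 when fully down).
- thumb_plate: The bolt's upright steel thumb plate, rigid with the bolt: 30 mm wide (chest x), 9 mm thick (chest y, the push direction), top at z = 148. At chest x = +33 and, bolt shut, y = +20; 66 mm from the press bar's centre line. Origin 40 mm below its top, axes as the chest's. Push its face on the -y side, where a fingertip has free room down to z = 113.
- plate_top (a point): Centre of the top edge of the thumb plate: chest x +33, y +20 when shut (+70 when fully drawn), z 148.
- mortar: Bystander: grey stone bowl, 160 mm across, 65 mm high, on the table on the other side from the chest. Origin: centre of the underside.
- salve_jar: Bystander: small amber jar, 38 mm across, 48 mm high, standing on the chest's lid near the corner at chest x = -65, y = -125. Origin: centre of the underside.
- soap_box: Bystander: small cardboard box 34 x 50 x 18 mm lying on the chest's lid near the corner at chest x = -75, y = +128. Origin: centre of the underside.
- tincture: Bystander: amber bottle, 48 mm across, 115 mm high, behind the chest. Origin: centre of the underside.
- water_bottle: Bystander: clear bottle with blue cap, 64 mm across, 150 mm high, at the right. Origin: centre of the underside.
- yellow_can: Bystander: can with yellow label, 60 mm across, 100 mm high, at the left. Origin: centre of the underside.
- pestle: Bystander: grey stone pestle standing upright on the table in front of the mortar, 48 mm across its foot, 110 mm high. Origin: centre of the underside.

How it is judged:
By the outcome, as a careful person would: the job done as asked, in the order asked, and still so for the second after the job is handed in, with the robot touching nothing.
It also fails if it takes over 35 s, if anything falls off the work surface, if the arm or the gripper's body presses on something with over 40 N, if the wrist force passes 120 N, or if a joint passes its speed limit or range.

### The arm

A 6-joint arm with a two-finger parallel gripper is mounted at the origin on the work surface. World frame = base frame: x ahead of the robot, y to its left, z up, the work surface at z = 0. Lengths are in m, angles in rad, forces in N, time in s.
With the tool pointing down it reaches from about 0.25 to 0.8 m from the base axis. Payload 8.5 kg.
Tool frame: the origin (TCP) lies at the very end of the fingers, on their centre line; the grasp point (between the pads) lies 19 mm behind it; y points along the fingers, x is the direction in which the jaws open and shut, and the axes are right-handed (so a half turn about y gives the same grasp; the last joint's range is limited). The gripper opens to 85 mm and grips with 20 to 120 N. Pads are 22 mm wide; open, the fingers measure 114 mm over their backs; the gripper's body (76 mm by 85 mm) begins 54 mm behind the grasp point. The pads swing forward as they close: fully open they stand 13 mm farther back than shut.
Start: joints at [-1.151, 0.238, -0.013, 1.319, 0, 1.571], TCP at [0.214, -0.479, 0.231] pointing down, gripper open.
Joint ranges: [-2.66, 2.66], [-1.03, 1.9], [-1.14, 1.46], [-1.82, 2.27], [-1.45, 1.34], [-3.14, 3.14]. Speed limits (rad/s): [2.22, 2.22, 2.79, 3.14, 3.14, 3.14].

### API

Orientations are given as a 3x3 rotation matrix whose columns are the frame's x, y, z axes.
In Python, from station import manip gives the robot as it stands.
- The arm moves only by the tool move_arm, never from a script. Its argument "increments" is one flat list of numbers, 7 for each row, row after row: the turn, a rotation vector about the tool's x, y, z in degrees, then the shift along the tool's x, y, z in m, then the closure, from 0 (fully open) to 1 (shut). In form: [ax, ay, az, dx, dy, dz, jaw, ax, ay, az, dx, dy, dz, jaw, ...]. A call has 1 to 8 rows; each row is the pose to reach, as a shift and turn from the pose commanded when the call began, along the tool's axes at that moment; what a row does not reach only later rows make up. A row lasts 1/10 s, in which the tool goes at most 50 mm and 8.59 degrees, less where a joint would pass 70% of its speed; a pose out of reach is approached as far as the arm can. A call with a gripper value outside its range is refused whole. The fingers move at their own pace and stop on an object; "grip_force" is the grip in N (left out, the last holds). Time passes only in rows, so rows that repeat a pose let the fingers close. It gives the time, the measured TCP pose, the force and the opening at its end, in the units of the state.
- manip.observe(): the state, without advancing time (a new reading comes with each control period).
- manip.get_image(name): name is "scene" or "side" or "wrist"; returns the picture (480x640x3 uint8, red, green, blue); there is no depth.
- manip.camera_info(name): a dict with "fx", "fy", "cx", "cy" (pixels), "R" (3x3) and "t" (3): a world point X has camera coordinates R X + t; the wrist camera has in their place "tool_from_camera" (4x4, takes a point from camera to tool coordinates, whose origin is the TCP and whose axes are the tool frame's). Camera axes: x right, y down, z forward; pixel columns grow to the right and rows downward; lengths in m; the calibration is good to about 2 mm. A picture is of the moment at which its call begins: read the wrist's pose just before it. camera_info takes no time and is no camera call.
- manip.finish_job(): hands the job in, once; it reports no verdict.
Trained networks look in the newest picture that a camera, given by its name, has taken for a name from the list of things; names that differ only in an ending like _2 or _b are one class to them, and where a whole thing is asked for, a point or a joint stands for the part that bears it (a point fixed in the world has none). Each returns a list of dicts, best first, with "conf" (0 to 1); they miss things now and then, are a little off and sometimes report something else, mostly with a low value. They report only what shows in the picture. A call takes as long as a camera call.
- manip.recognise(label, camera): "extent" ([left, top, right, bottom] in pixels, round what is visible of it).
- manip.outline_of(label, camera): "region" (480x640 bool, what is visible of it) and "extent" ([left, top, right, bottom] in pixels, round what is visible of it).
The state is a dict: "time": time; "joint_pos": joint angles; "qd": joint speeds; "joint_torque": joint torques, N m; "tool_pos": TCP position; "ee_rot": TCP orientation; "contact_force": force on the tool from outside, world axes, zero at the start; "torque": the same for the moment, N m; "gripper_width": finger opening in m.
Only numpy, scipy, OpenCV 4.12 (cv2) and the standard library are available. Lean on these libraries where they do the work, as an engineer would, in place of code of your own. Each camera call takes 0.05 s, during which the arm holds its last target. There are 200 camera calls.

## Working session

There is one attempt and no reset: what is moved stays moved. The work goes in short steps, Python scripts to look and compute and a tool call to move; the robot and the scene stay as the last step left them, time stands still between calls to the robot, and variables do not carry over. Pictures are saved under pics/ and viewed, about 8 in all and at most 12, crops included, and the job is handed in when it is done.

Besides the shell and the picture viewer there is one more tool, called after "Call:" as name(argument=value, ...) on one line, values as JSON. move_arm: Moves the arm, as the interface text tells. Its arguments: {"type":"object","properties":{"increments":{"type":"array","items":{"type":"number"}},"grip_force":{"type":"number"}},"required":["increments"]}

```bash
mkdir -p pics; cat > h.py <<'E'
import numpy as np,cv2
from station import manip as m
def ray(cam,u,v):
    c=m.camera_info(cam);R=np.array(c["R"]);t=np.array(c["t"])
    d=R.T@np.array([(u-c["cx"])/c["fx"],(v-c["cy"])/c["fy"],1]);return -R.T@t,d
def atz(cam,u,v,z):
    o,d=ray(cam,u,v);return o+d*(z-o[2])/d[2]
def save(im,n):cv2.imwrite("pics/"+n,im[:,:,::-1])
E
python3 - <<'E'
from h import *
s=m.observe();print(s['time'],s['tool_pos'],np.round(s['ee_rot'],3),s['contact_force'],s['gripper_width'])
for c in("scene","side"):
    save(m.get_image(c),c+"0.png")
    o,d=ray(c,320,240);print(c,o,d)
    for l in("bar_top","plate_top","press_bar","thumb_plate","chest","bolt_bar","mortar","tincture","salve_jar","soap_box"):
        print(l,[(np.round(r['extent']),round(r['conf'],2)) for r in m.recognise(l,c)[:2]])
print(m.camera_info("wrist"))
E
```

```text
0.0 [ 0.21381456 -0.47904147  0.23068655] [[ 0.408 -0.001  0.913]
 [-0.913  0.001  0.408]
 [-0.001 -1.     0.   ]] [ 0.59801374 -0.09812493 -0.47674967] 0.08533123803347326
scene [1.04713051 0.51706089 1.23151377] [-0.3375439  -0.40083484 -0.85178825]
bar_top [(array([394., 244., 439., 284.]), 0.89), (array([370., 212., 386., 230.]), 0.72)]
plate_top [(array([366., 261., 425., 307.]), 0.71)]
press_bar [(array([393., 244., 442., 282.]), 0.9)]
thumb_plate [(array([363., 258., 425., 308.]), 0.89)]
chest [(array([317., 216., 480., 362.]), 0.77)]
bolt_bar [(array([367., 260., 424., 308.]), 0.61)]
mortar [(array([255., 170., 315., 220.]), 0.6)]
tincture [(array([265., 286., 285., 316.]), 0.57)]
salve_jar [(array([366., 211., 380., 233.]), 0.6), (array([316., 217., 480., 360.]), 0.37)]
soap_box [(array([446., 273., 470., 298.]), 0.94), (array([266., 286., 288., 312.]), 0.55)]
side [0.50531613 0.78753215 0.8408186 ] [ 0.06006094 -0.7227808  -0.68853911]
bar_top [(array([324., 271., 366., 322.]), 0.91)]
plate_top [(array([312., 264., 329., 334.]), 0.61), (array([331., 117., 354., 167.]), 0.2)
[... 339 characters left out ...]
array([314., 265., 330., 334.]), 0.58)]
tincture [(array([228., 231., 251., 272.]), 0.65), (array([366., 335., 386., 362.]), 0.6)]
salve_jar [(array([352., 233., 370., 258.]), 0.93)]
soap_box [(array([369., 336., 389., 364.]), 0.62)]
{'fx': 333.45613752016754, 'fy': 333.45613752016754, 'cx': 316.17863441208624, 'cy': 239.69616972774358, 'tool_from_camera': array([[ 9.99999914e-01,  3.83799363e-04, -1.54173834e-04,
         6.72872131e-04],
       [ 2.55518815e-04, -2.80141952e-01,  9.59958552e-01,
        -1.43210371e-01],
       [ 3.25240922e-04, -9.59958509e-01, -2.80142026e-01,
         7.14225410e-02],
       [ 0.00000000e+00,  0.00000000e+00,  0.00000000e+00,
         1.00000000e+00]])}
```

View pics/scene0.png

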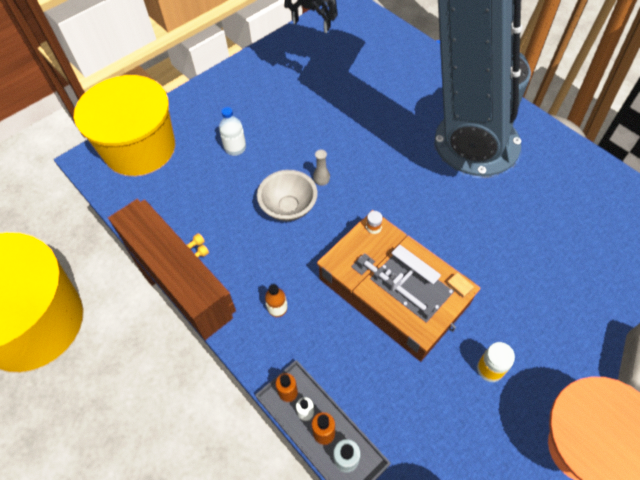

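View pics/side0.png

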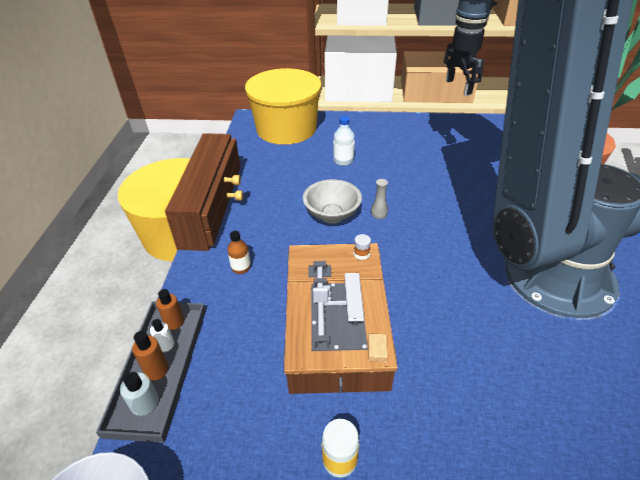

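The scene view shows the chest at about (317–480, 216–362), with the white press bar near (415,264) and the bolt with its plate near (392,283). The side view shows the same, with the salve jar at (361,246) and the soap box at (378,348).

```bash
python3 - <<'E'
from h import *
for c in("scene","side"):
    m.get_image(c)
    r=m.outline_of("press_bar",c)
    if r:
        g=r[0]['region'];v,u=np.nonzero(g);P=np.array([atz(c,a,b,.127)[:2] for a,b in zip(u,v)])
        rc=cv2.minAreaRect((P*1000).astype(np.float32));print(c,len(u),r[0]['conf'],rc, cv2.boxPoints(rc).round())
    r=m.outline_of("chest",c)
    if r:
        g=r[0]['region'];v,u=np.nonzero(g);P=np.array([atz(c,a,b,.09)[:2] for a,b in zip(u,v)])
        rc=cv2.minAreaRect((P*1000).astype(np.float32));print(c,len(u),r[0]['conf'],rc)
    im=m.get_image(c);y0,x0=(200,300) if c=="scene" else (225,260)
    save(cv2.resize(im[y0:y0+175,x0:x0+200],None,fx=3,fy=3,interpolation=cv2.INTER_CUBIC),c+"crop.png")
E
```

```text
scene 782 0.85 ((509.0869140625, 193.7214813232422), (75.45683288574219, 123.1787109375), 5.315250396728516) [[466. 252.]
 [477. 129.]
 [552. 136.]
 [541. 259.]]Traceback (most recent call last):
  File "<stdin>", line 10, in <module>
  File "h.py", line 7, in atz
    o,d=ray(cam,u,v);return o+d*(z-o[2])/d[2]
        ~~~^^^^^^^^^
  File "h.py", line 4, in ray
    c=m.camera_info(cam);R=np.array(c["R"]);t=np.array(c["t"])
ValueError: time passes only in moves, steps and waits
```

```bash
cat > h.py <<'E'
import numpy as np,cv2,functools
from station import manip as m
info=functools.lru_cache(None)(m.camera_info)
def atz(cam,u,v,z):
    c=info(cam);R=np.array(c["R"]);o=-R.T@np.array(c["t"]);u=np.asarray(u,float);v=np.asarray(v,float)
    d=np.stack([(u-c["cx"])/c["fx"],(v-c["cy"])/c["fy"],np.ones_like(u)],-1)@R
    return o+d*((z-o[2])/d[...,2])[...,None]
def save(im,n):cv2.imwrite("pics/"+n,im[:,:,::-1])
E
python3 - <<'E'
from h import *
for c in("scene","side"):
    im=m.get_image(c)
    y0,x0=(200,300) if c=="scene" else (225,260)
    save(cv2.resize(im[y0:y0+175,x0:x0+200],None,fx=3,fy=3,interpolation=cv2.INTER_CUBIC),c+"crop.png")
    for l,z in(("press_bar",.127),("chest",.09)):
      r=m.outline_of(l,c)
      if r:
        g=cv2.morphologyEx(r[0]['region'].astype(np.uint8),cv2.MORPH_OPEN,np.ones((3,3)));v,u=np.nonzero(g);P=atz(c,u,v,z)[:,:2]
        print(c,l,r[0]['conf'],P.mean(0),cv2.minAreaRect((P*1000).astype(np.float32)))
print(m.observe()['time'])
E
```

```text
scene press_bar 0.77 [0.49068709 0.19476834] ((498.70440673828125, 194.34327697753906), (49.65648651123047, 119.52710723876953), 4.74562406539917)
side press_bar 0.97 [0.49507993 0.19854487] ((512.0526733398438, 195.42539978027344), (71.29881286621094, 120.29832458496094), 5.586474418640137)
side chest 0.98 [0.52690835 0.2206735 ] ((524.8308715820312, 194.7936248779297), (208.90330505371094, 375.6348876953125), 5.107347011566162)
1.55
```

View pics/scenecrop.png

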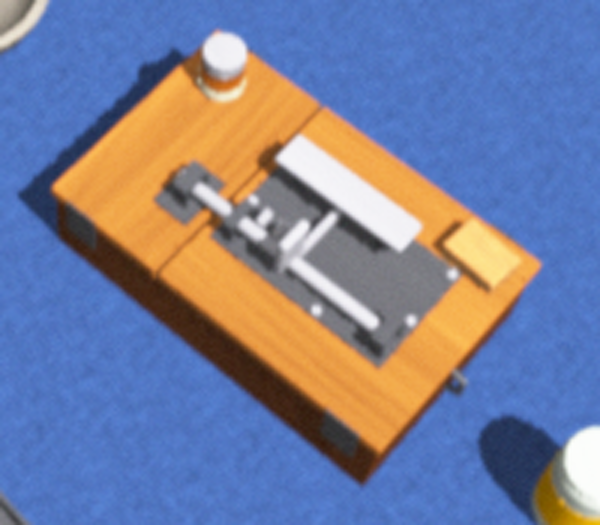

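View pics/sidecrop.png

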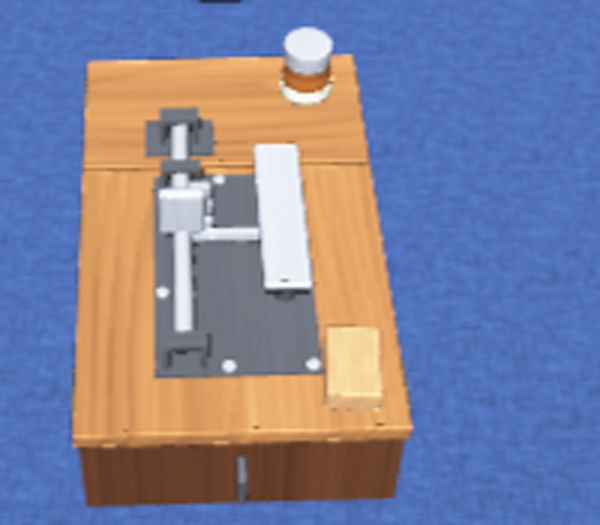

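Both crops show the lid corners and the white press bar clearly. I'll fit the chest pose to those corners.

```bash
python3 - <<'E'
from h import *
from scipy.optimize import least_squares
W=[(103,-160,90),(-103,-160,90),(-103,160,90),(103,160,90),(-48,-37,128),(-18,-37,128),(-48,83,128),(-18,83,128)]
O={"scene":((300,200),[(52,187),(218,32),(540,263),(378,455),(302,136),(276,157),(421,220),(403,246)]),
"side":((260,225),[(88,64),(353,56),(412,428),(74,438),(297,145),(255,146),(310,287),(265,287)])}
def res(p,cs=("scene","side")):
    a=p[2];X=np.array(W)/1000.@np.array([[np.cos(a),np.sin(a),0],[-np.sin(a),np.cos(a),0],[0,0,1]])+[p[0],p[1],0];out=[]
    for c in cs:
        k=info(c);Y=X@np.array(k["R"]).T+k["t"];off,q=O[c]
        out.append(np.c_[Y[:,0]/Y[:,2]*k["fx"]+k["cx"],Y[:,1]/Y[:,2]*k["fy"]+k["cy"]]-np.array(off)-(np.array(q)+.5)/3+.5)
    return np.concatenate(out).ravel()
for cs in(("scene",),("side",),("scene","side")):
    f=least_squares(res,[.53,.19,.1],args=(cs,),loss="soft_l1");print(cs,f.x.round(4),np.round(res(f.x).reshape(-1,2),1).tolist() if len(cs)==2 else "")
p=f.x;c,s=np.cos(p[2]),np.sin(p[2])
# tool target: chest x 0, y 0, z .26 ; tool axes
T=p[:2]+np.array([[c,-s],[s,c]])@[0,.001]
st=m.observe();R=np.array(st['ee_rot']);Rt=np.array([[c,0,-s],[s,0,c],[0,-1,0]])
print("target",T,"shift",R.T@(np.r_[T,.20]-st['tool_pos']),"rotvec deg",np.degrees(cv2.Rodrigues(R.T@Rt)[0].ravel()))
E
```

```text
('scene',) [0.5248 0.1737 0.0912] 
('side',) [0.5253 0.1749 0.0886] 
('scene', 'side') [0.5252 0.1744 0.0892] [[0.7, 1.2], [1.2, -0.1], [0.1, -0.5], [-0.3, -1.6], [-0.7, -0.6], [-0.1, 0.6], [1.2, 1.9], [-0.8, 2.0], [-0.4, 0.3], [0.2, 0.6], [0.3, -0.7], [-0.7, -1.0], [0.2, -0.2], [-0.4, -0.2], [1.1, -0.3], [0.1, 0.2]]
target [0.52515149 0.17543947] shift [-0.47112625  0.03131474  0.55105605] rotvec deg [-1.30005344e-03 -7.10570357e+01 -3.30522005e-03]
```

Call:
move_arm(increments=[0,-71.06,0,-0.471,0.0,0.551,0.4,0,-71.06,0,-0.471,0.0,0.551,0.4,0,-71.06,0,-0.471,0.0,0.551,0.4,0,-71.06,0,-0.471,0.0,0.551,0.4,0,-71.06,0,-0.471,0.0,0.551,0.4,0,-71.06,0,-0.471,0.0,0.551,0.4,0,-71.06,0,-0.471,0.0,0.551,0.4,0,-71.06,0,-0.471,0.0,0.551,0.4], grip_force=60)

```text
time: 2.35
tool_pos: [0.3862, -0.1162, 0.2317]
ee_rot: [[0.998, 0.001, -0.055], [0.055, -0.0, 0.998], [0.001, -1.0, -0.0]]
contact_force: [0.1, -0.3, -0.5]
gripper_width: 0.0511
```

```bash
cat > tgt.py <<'E'
from h import *
import sys
p=np.array([.5252,.1744,.0892])
def go(x,y,z):
    c,s=np.cos(p[2]),np.sin(p[2]);C=np.array([[c,-s,0],[s,c,0],[0,0,1]])
    st=m.observe();R=np.array(st['ee_rot']);Rt=np.array([[c,0,-s],[s,0,c],[0,-1,0]])
    T=np.r_[p[:2],0]+C@[x,y,z]
    print("t",st['time'],"chest pos",C.T@(np.array(st['tool_pos'])-np.r_[p[:2],0]),"w",st['gripper_width'],"F chest",C.T@np.array(st['contact_force']))
    print("shift",R.T@(T-st['tool_pos']),"rot",np.degrees(cv2.Rodrigues(R.T@Rt)[0].ravel()),"q6",st['joint_pos'])
if __name__=="__main__": go(*map(float,sys.argv[1:]))
E
python3 tgt.py 0 .001 .2
```

```text
t 2.35 chest pos [-0.16435068 -0.27708313  0.23165491] w 0.05110394163258843 F chest [ 0.09152611 -0.31776619 -0.47234976]
shift [0.15469116 0.03170685 0.28356433] rot [ 0.02158937 -1.96422505  0.05665832] q6 [-2.92327375e-01  2.82634048e-02 -2.63491205e-01  1.27798354e+00
  3.45446785e-07  1.22355115e+00]
```

Call:
move_arm(increments=[0,-2,0,0.155,0.03,0.284,0.4,0,-2,0,0.155,0.03,0.284,0.4,0,-2,0,0.155,0.03,0.284,0.4,0,-2,0,0.155,0.03,0.284,0.4,0,-2,0,0.155,0.03,0.284,0.4,0,-2,0,0.155,0.03,0.284,0.4,0,-2,0,0.155,0.03,0.284,0.4,0,-2,0,0.155,0.03,0.284,0.4])

```text
time: 3.15
tool_pos: [0.5275, 0.1761, 0.2002]
ee_rot: [[0.996, -0.001, -0.087], [0.087, 0.0, 0.996], [-0.001, -1.0, 0.0]]
contact_force: [0.1, -0.6, -0.0]
gripper_width: 0.0514
```

```bash
python3 tgt.py 0 .001 .2; python3 - <<'E'
from h import *
st=m.observe();im=m.get_image("wrist").copy()
# overlay of predicted model points
p=np.array([.5252,.1744,.0892]);c,s=np.cos(p[2]),np.sin(p[2]);C=np.array([[c,-s,0],[s,c,0],[0,0,1]])
k=info("wrist");A=np.linalg.inv(k["tool_from_camera"]);R=np.array(st['ee_rot'])
save(im,"wraw.png")
for q in [(-48,-37,128),(-18,-37,128),(-48,83,128),(-18,83,128),(18,15.5,148),(48,15.5,148),(18,24.5,148),(48,24.5,148)]:
    X=np.r_[p[:2],0]+C@(np.array(q)/1000);Y=A[:3,:3]@(R.T@(X-st['tool_pos']))+A[:3,3]
    u=(Y[0]/Y[2]*k['fx']+k['cx'],Y[1]/Y[2]*k['fy']+k['cy']);print(q,np.round(u,1));cv2.circle(im,(int(u[0]+.5),int(u[1]+.5)),3,(255,0,0),1)
save(im,"w1.png")
E
```

```text
t 3.15 chest pos [0.00243962 0.00152498 0.2001949 ] w 0.05140484130614994 F chest [ 0.09329757 -0.62250324 -0.00116896]
shift [-0.00243852  0.00019623 -0.00052961] rot [-0.02334281 -0.10682633 -0.03613911] q6 [ 3.21971422e-01  3.03445487e-01 -2.65413168e-03  1.26521596e+00
  5.42403087e-04  1.80543208e+00]
(-48, -37, 128) [244.9 302.3]
(-18, -37, 128) [287.  302.3]
(-48, 83, 128) [232.8 124.2]
(-18, 83, 128) [281.9 124.1]
(18, 15.5, 148) [341.  239.2]
(48, 15.5, 148) [390.2 239.1]
(18, 24.5, 148) [341.3 224.8]
(48, 24.5, 148) [391.1 224.8]
```

View pics/w1.png

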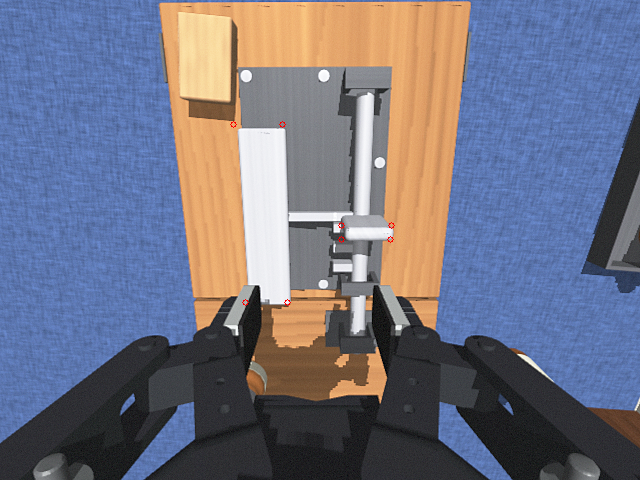

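The wrist view agrees with the fit to about 3 mm: the bar is at (239–289, 129–304) and the plate top at (342–392, 228–240). The fingers are centred over both, so I'll back off 4 mm in -y and go down.

Call:
move_arm(increments=[0,0,0,0,0.03,-0.004,0.4,0,0,0,0,0.05,-0.004,0.4,0,0,0,0,0.066,-0.004,0.4,0,0,0,0,0.066,-0.004,0.4,0,0,0,0,0.066,-0.004,0.4])

```text
time: 3.7
tool_pos: [0.5268, 0.1683, 0.136]
ee_rot: [[0.997, 0.0, -0.083], [0.083, -0.0, 0.997], [0.0, -1.0, -0.0]]
contact_force: [0.1, 0.1, 1.2]
gripper_width: 0.0514
```

```bash
python3 tgt.py 0.002 -.0025 .12; python3 - <<'E'
from h import *
im=m.get_image("wrist");save(im,"w2.png")
E
```

```text
t 3.7 chest pos [ 0.00103144 -0.00621035  0.13599651] w 0.05139796647298057 F chest [0.09434151 0.04888206 1.16939349]
shift [0.00094437 0.01599652 0.00371654] rot [ 0.00059297 -0.36062365  0.00294271] q6 [ 3.09260935e-01  3.33289951e-01 -1.29207955e-01  1.10825063e+00
 -2.14615320e-05  1.79715133e+00]
```

View pics/w2.png

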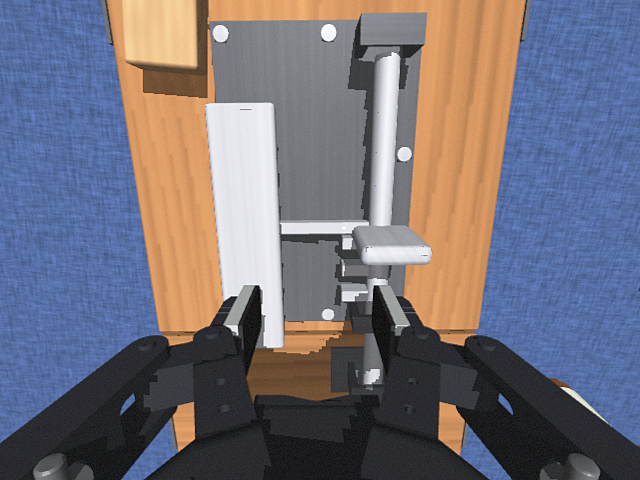

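Both fingertips are well placed: the left one over the bar (222–260, 290) and the right one over the bolt just behind the plate (373–410, 290). Now pressing.

Call:
move_arm(increments=[0,0,0,0,0.006,0,0.4,0,0,0,0,0.009,0,0.4,0,0,0,0,0.011,0,0.4,0,0,0,0,0.011,0,0.4])

```text
time: 4.15
tool_pos: [0.5269, 0.1691, 0.1243]
ee_rot: [[0.996, 0.0, -0.084], [0.084, -0.0, 0.996], [0.0, -1.0, -0.0]]
contact_force: [-0.3, -1.0, 2.5]
gripper_width: 0.0511
```

Call:
move_arm(increments=[0,0,0,0,0.003,0,0.4,0,0,0,0,0.003,0,0.4,0,0,0,0,0.003,0,0.4])

```text
time: 4.45
tool_pos: [0.527, 0.1692, 0.1214]
ee_rot: [[0.996, 0.0, -0.084], [0.084, 0.0, 0.996], [0.0, -1.0, 0.0]]
contact_force: [-0.5, -0.7, 4.8]
gripper_width: 0.0512
```

Call:
move_arm(increments=[0,0,0,0,0.003,0,0.4,0,0,0,0,0.003,0,0.4,0,0,0,0,0.003,0,0.4])

```text
time: 4.75
tool_pos: [0.527, 0.1692, 0.1184]
ee_rot: [[0.996, 0.0, -0.084], [0.084, 0.0, 0.996], [0.0, -1.0, 0.0]]
contact_force: [-0.1, -0.9, 4.5]
gripper_width: 0.0513
```

Call:
move_arm(increments=[0,0,0,0,0.002,0,0.4,0,0,0,0,0.002,0,0.4,0,0,0,0,0.002,0,0.4])

```text
time: 5.05
tool_pos: [0.527, 0.1691, 0.1164]
ee_rot: [[0.996, 0.0, -0.084], [0.084, 0.0, 0.996], [0.0, -1.0, 0.0]]
contact_force: [0.5, -1.4, 4.5]
gripper_width: 0.0513
```

Call:
move_arm(increments=[0,0,0,0,0.001,0,0.4,0,0,0,0,0.001,0,0.4,0,0,0,0,0.001,0,0.4])

```text
time: 5.35
tool_pos: [0.527, 0.1692, 0.1155]
ee_rot: [[0.996, 0.0, -0.084], [0.084, 0.0, 0.996], [0.0, -1.0, 0.0]]
contact_force: [-0.8, -0.5, 6.6]
gripper_width: 0.0514
```

```bash
python3 tgt.py 0.002 .052 .1155; python3 - <<'E'
from h import *
im=m.get_image("side");save(cv2.resize(im[225:375,260:420],None,fx=4,fy=4,interpolation=cv2.INTER_CUBIC),"s3.png")
E
```

```text
t 5.35 chest pos [ 0.00133123 -0.00535585  0.11552127] w 0.05135210155057976 F chest [-0.87545704 -0.41713534  6.56302712]
shift [3.64705740e-04 2.88261220e-05 5.73585894e-02] rot [-0.00743748 -0.30372998  0.01266688] q6 [ 3.10594474e-01  3.48673832e-01 -1.62271382e-01  1.05960672e+00
  7.74459132e-05  1.79749190e+00]
```

View pics/s3.png

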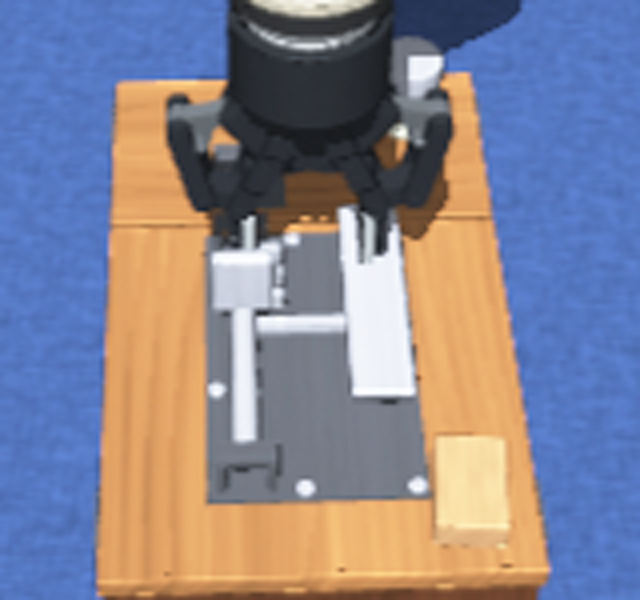

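The side view shows one finger on the bar at (375,245) and the other just behind the plate at (245,240). Force and travel indicate the catch is about 9 mm down. Pushing now.

Call:
move_arm(increments=[0,0,0,0,0,0.005,0.4,0,0,0,0,0,0.01,0.4,0,0,0,0,0,0.015,0.4,0,0,0,0,0,0.02,0.4,0,0,0,0,0,0.02,0.4])

```text
time: 5.9
tool_pos: [0.5254, 0.1887, 0.1155]
ee_rot: [[0.997, 0.0, -0.084], [0.084, -0.001, 0.997], [0.0, -1.0, -0.001]]
contact_force: [-0.3, -4.6, 6.1]
gripper_width: 0.0513
```

Call:
move_arm(increments=[0,0,0,0,0,0.006,0.4,0,0,0,0,0,0.012,0.4,0,0,0,0,0,0.018,0.4,0,0,0,0,0,0.024,0.4,0,0,0,0,0,0.03,0.4,0,0,0,0,0,0.035,0.4,0,0,0,0,0,0.035,0.4])

```text
time: 6.6
tool_pos: [0.5223, 0.2237, 0.1155]
ee_rot: [[0.996, 0.0, -0.084], [0.084, -0.001, 0.996], [0.0, -1.0, -0.001]]
contact_force: [-1.3, -3.8, 6.5]
gripper_width: 0.0511
```

Call:
move_arm(increments=[0,0,0,0,0,0.002,0.4,0,0,0,0,0,0.003,0.4,0,0,0,0,0,0.004,0.4,0,0,0,0,0,0.004,0.4])

```text
time: 7.0
tool_pos: [0.522, 0.227, 0.1155]
ee_rot: [[0.997, 0.0, -0.083], [0.083, -0.002, 0.997], [-0.0, -1.0, -0.002]]
contact_force: [-0.8, -6.4, 7.4]
gripper_width: 0.0516
```

Call:
move_arm(increments=[0,0,0,0,0,0.001,0.4,0,0,0,0,0,0.002,0.4,0,0,0,0,0,0.002,0.4])

```text
time: 7.3
tool_pos: [0.5219, 0.2278, 0.1155]
ee_rot: [[0.997, 0.0, -0.082], [0.082, -0.004, 0.997], [0.0, -1.0, -0.004]]
contact_force: [0.7, -11.8, 8.4]
gripper_width: 0.0515
```

```bash
python3 tgt.py 0.002 .052 .1155; python3 - <<'E'
from h import *
im=m.get_image("wrist");save(im,"w4.png")
E
```

```text
t 7.3 chest pos [0.00144326 0.05347001 0.11552867] w 0.05149595044214661 F chest [ -0.34880383 -11.79142664   8.38618468]
shift [ 5.67019313e-04  3.46976771e-05 -1.46594383e-03] rot [ 0.23366053 -0.40141714  0.00453581] q6 [ 0.41364515  0.37496267 -0.12113619  1.0759361  -0.00388629  1.90224994]
```

View pics/w4.png

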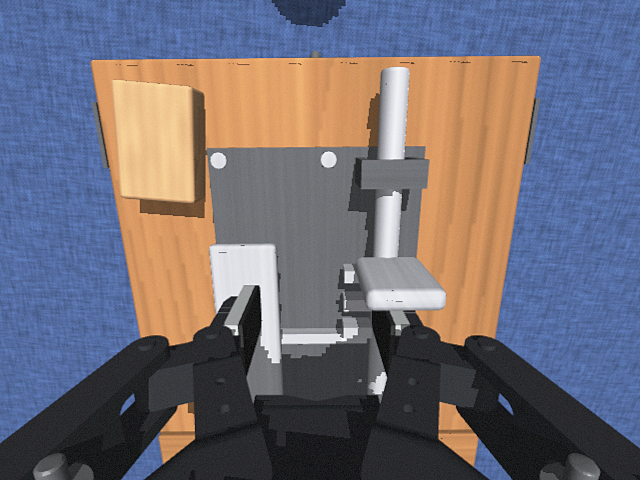

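The bolt is at its stop: the force rose to 12 N, the tool is 53 mm along, and the bar tip sticks out past the end bridge. I'll ease the push and lift slowly.

Call:
move_arm(increments=[0,0,0,0,0,-0.002,0.4,0,0,0,0,-0.003,-0.002,0.4,0,0,0,0,-0.006,-0.002,0.4,0,0,0,0,-0.009,-0.002,0.4,0,0,0,0,-0.013,-0.003,0.4,0,0,0,0,-0.018,-0.004,0.4,0,0,0,0,-0.018,-0.004,0.4])

```text
time: 8.05
tool_pos: [0.5225, 0.2262, 0.1341]
ee_rot: [[0.996, 0.001, -0.084], [0.084, 0.001, 0.996], [0.001, -1.0, 0.001]]
contact_force: [-0.3, 0.1, 1.2]
gripper_width: 0.0513
```

Call:
move_arm(increments=[0,0,0,0,-0.03,-0.002,0.4,0,0,0,0,-0.06,-0.002,0.4,0,0,0,0,-0.1,-0.002,0.4,0,0,0,0,-0.13,-0.002,0.4,0,0,0,0,-0.13,-0.002,0.4,0,0,0,0,-0.13,-0.002,0.4])

```text
time: 8.65
tool_pos: [0.5225, 0.2242, 0.2637]
ee_rot: [[0.996, 0.001, -0.084], [0.084, 0.001, 0.996], [0.001, -1.0, 0.001]]
contact_force: [-0.2, 0.3, 0.0]
gripper_width: 0.0509
```

```bash
python3 tgt.py 0 0 .2; python3 - <<'E'
from h import *
save(np.hstack([m.get_image("wrist")[::1,100:500],cv2.resize(m.get_image("side")[225:385,265:400],(400,480))]),"f5.png")
st=m.observe();p=np.array([.5265,.173,.086]);c,s=np.cos(p[2]),np.sin(p[2]);C=np.array([[c,-s,0],[s,c,0],[0,0,1]])
k=info("wrist");A=np.linalg.inv(k["tool_from_camera"]);R=np.array(st['ee_rot'])
for n,q in [("bar up",(-18,-37,128)),("bar up",(-18,83,128)),("bar dn",(-18,-37,118)),("bar dn",(-18,83,118)),("plate50",(48,65.5,148)),("plate44",(48,59.5,148))]:
    Y=A[:3,:3]@(R.T@(np.r_[p[:2],0]+C@(np.array(q)/1000)-st['tool_pos']))+A[:3,3];print(n,Y[0]/Y[2]*k['fx']+k['cx']-100,Y[1]/Y[2]*k['fy']+k['cy'])
E
```

```text
t 8.65 chest pos [0.00178461 0.04982654 0.26367388] w 0.05092677740316625 F chest [-0.1579086   0.31693817  0.00367707]
shift [-0.00159937  0.06363804 -0.04987858] rot [-0.0389592  -0.29666617  0.0656073 ] q6 [4.05128327e-01 3.05753370e-01 1.62854510e-01 1.42659706e+00
 2.87177644e-04 1.89190264e+00]
bar up 197.07332579516566 319.72048711168384
bar up 194.50687026475276 190.85423883610423
bar dn 197.66098412598154 314.4043147804195
bar dn 195.24940861282744 189.227777653138
plate50 277.0827261077013 216.50978040219212
plate44 276.7080593535477 223.92014358184525
```

View pics/f5.png

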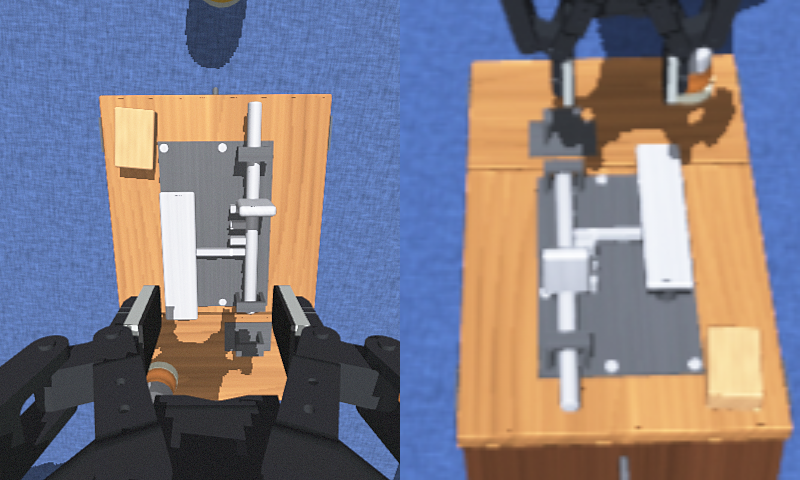

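The final view shows the plate's near edge at row about 216 (predicted 216.5 fully drawn) and the bar's near end at row about 320 (319.7 predicted up, 314.4 down). The keeper is empty, and the jar and box stand where they were.

```bash
python3 -c "
from station import manip as m
print(m.finish_job())"
```

```text
the job is handed in; nothing more can be done
None
```

The chest is unbolted: the bolt is fully drawn, the catch has sprung up behind it, and the job is handed in at about 8.7 s of the 35 s allowed.

- **Pressing and pushing:** With the fingers about 66 mm apart, I pressed the catch bar about 9 mm down, reading 6–7 N. Keeping it held, I pushed the thumb plate towards chest +y until the force rose to about 12 N at the stop. Then I eased off, lifted straight up and moved about 13 cm clear.
- **Bolt drawn:** In the last picture the plate's edge is at row 216, against 216.5 predicted for 50 mm of travel and 224 for 44 mm. The keeper is empty.
- **Catch up:** The press bar's near end is at row 320, against 319.7 predicted for up and 314.4 for fully down. I did not test the lock by pushing the bolt back.
- **Other things:** The final contact force was about 0 N. The soap box and salve jar look undisturbed. The mortar, pestle, bottles and can were not measured again, but the arm passed well above them.

The only disagreement was 2–3 mm between the chest pose from the fixed cameras and the wrist view. I corrected for it before pressing.

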